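# Fold up the bottle carrier and load the amber bottle

## Task

Fold up all four walls of the white bottle carrier so that each stands upright, square to the floor and not pushed over inwards. Then lift the amber bottle out of the spill tray and set it down gently, standing, inside the carrier, with the walls left upright. Leave everything else where it is.

Things in the scene. Friction and masses are not known exactly. Their poses are not given: they have to be found in the camera images.
- carrier: white folding bottle carrier, opened out like a carton blank, on a fixed grey stand plate. Origin: centre of the plate's underside, on the table; z up. Its floor, where the bottle is to stand, is at z = 17 mm. Creases, also at z = 17 mm: far and near walls at x = +55 and -55 mm (along y), left and right walls at y = +75 and -75 mm (along x)
- wall_far (a joint): fold angle of the carrier's far wall (on its +x side) in rad: 0 = lying flat outwards, pi/2 = upright, up to 2.0 = folded too far inwards. The crease is stiff: the wall stays where it is left and does not stop at upright. Turning it takes about 1 N at the rim
- wall_far_rim (a point): middle of the round blue rim (10 mm thick) along the free edge of the far wall; the white wall is 5 mm thick and 124 mm wide along its crease, and the rim's centre line is 60 mm from the crease. Site x points from the crease to the rim, y along the crease
- wall_left (a joint): fold angle of the carrier's left wall (on its +y side) in rad: 0 = lying flat outwards, pi/2 = upright, up to 2.0 = folded too far inwards. The crease is stiff: the wall stays where it is left and does not stop at upright. Turning it takes about 1 N at the rim
- wall_left_rim (a point): middle of the round blue rim (10 mm thick) along the free edge of the left wall; the white wall is 5 mm thick and 100 mm wide along its crease, and the rim's centre line is 60 mm from the crease. Site x points from the crease to the rim, y along the crease
- wall_near (a joint): fold angle of the carrier's near wall (on its -x side) in rad: 0 = lying flat outwards, pi/2 = upright, up to 2.0 = folded too far inwards. The crease is stiff: the wall stays where it is left and does not stop at upright. Turning it takes about 1 N at the rim
- wall_near_rim (a point): middle of the round blue rim (10 mm thick) along the free edge of the near wall; the white wall is 5 mm thick and 124 mm wide along its crease, and the rim's centre line is 60 mm from the crease. Site x points from the crease to the rim, y along the crease
- wall_right (a joint): fold angle of the carrier's right wall (on its -y side) in rad: 0 = lying flat outwards, pi/2 = upright, up to 2.0 = folded too far inwards. The crease is stiff: the wall stays where it is left and does not stop at upright. Turning it takes about 1 N at the rim
- wall_right_rim (a point): middle of the round blue rim (10 mm thick) along the free edge of the right wall; the white wall is 5 mm thick and 100 mm wide along its crease, and the rim's centre line is 60 mm from the crease. Site x points from the crease to the rim, y along the crease
- amber_bottle: amber glass bottle with a blue cap, loose, 0.2 to 0.45 kg, 150 mm high. Body 66 mm across up to 85 mm, narrowing to a neck; the cap is 44 mm across and reaches from 120 to 150 mm. Origin: centre of its underside, z up. Stands in the black spill tray with two other bottles
- spill_tray: fixed black tray, 260 x 250 mm, walls 22 mm high and 5 mm thick, its floor 5 mm thick. Origin: centre of its underside
- green_bottle: bottle of the same shape and size as the amber one, green glass, blue cap; leave it in the spill tray. Origin: centre of its underside
- white_bottle: bottle of the same shape and size as the amber one, white plastic, red cap; leave it in the spill tray. Origin: centre of its underside
- keypad: black keypad, 85 x 85 x 22 mm; leave it alone. Origin: centre of its underside
- tip_box: orange divided box, 85 x 120 x 40 mm; leave it alone. Origin: centre of its underside
- dish: white shallow dish, 90 mm across, 16 mm high; leave it alone. Origin: centre of its underside
- spatula: spatula, 190 mm long, lying flat; leave it alone
- beaker: glass beaker, 70 mm across, 90 mm high; leave it alone. Origin: centre of its underside
Not all that is in view belongs to the job. Leave any turquoise or yellow look-alike of the amber_bottle alone.

How it is judged:
On the way, in this order (a step that is already met when the one before it is completed fails the run):
1. all four walls of the carrier stand upright, before the bottle is in it (value of joint wall_far between 1.4308 and 1.7108 rad and value of joint wall_left between 1.4308 and 1.7108 rad and value of joint wall_near between 1.4308 and 1.7108 rad and value of joint wall_right between 1.4308 and 1.7108 rad), for 0.2 s.
2. the amber bottle stands on the floor of the carrier (z of amber_bottle in the frame of carrier between 0.012 and 0.022 m and x of amber_bottle in the frame of carrier between -0.035 and 0.035 m and y of amber_bottle in the frame of carrier between -0.055 and 0.055 m and angle between amber_bottle's own z axis and vertical below 0.08 rad), for 0.2 s.
At the end, for the whole second after the job is handed in: All four walls within 0.14 rad (8 degrees) of upright, and the amber bottle standing on the carrier's floor between them, tilted by less than 0.08 rad, released and at rest (all of step 1 and all of step 2 and linear speed of amber_bottle below 0.02 m/s and contact force between the fingers and amber_bottle below 0.1 N); the robot touches nothing.
It fails at once if the green or the white bottle is moved by more than 30 mm or tipped (distance of any of green_bottle, white_bottle from where it was at the start of the episode above 0.03 m or angle between any of green_bottle, white_bottle's own z axis and vertical above 0.4 rad).
It fails at once if the keypad, tip box, dish, spatula or beaker is moved by more than 30 mm or tipped (distance of any of keypad, tip_box, dish, spatula, beaker from where it was at the start of the episode above 0.03 m or angle between any of keypad, tip_box, dish, spatula, beaker's own z axis and vertical above 0.4 rad).
It fails at once if the amber bottle is tipped by more than 0.6 rad (angle between amber_bottle's own z axis and vertical above 0.6 rad).
It fails at once if the amber bottle is dropped (falls freely faster than 0.7 m/s, about 25 mm) (linear speed of amber_bottle above 0.7 m/s and contact force between the fingers and amber_bottle below 0.2 N).
It also fails if it takes over 72 s, if anything falls off the work surface, if the arm or the gripper's body presses on something with over 40 N, if the wrist force passes 120 N, or if a joint passes its speed limit or range.

## Robot

A 6-joint arm with a two-finger parallel gripper is mounted at the origin on the work surface. World frame = base frame: x ahead of the robot, y to its left, z up, the work surface at z = 0. Lengths are in m, angles in rad, forces in N, time in s.
With the tool pointing down it reaches from about 0.225 to 0.875 m from the base axis. Payload 3.4 kg.
Tool frame: the origin (TCP) lies at the very end of the fingers, on their centre line; the grasp point (between the pads) lies manip.grip_point_offset behind it (manip.grip_point_offset is the distance from the TCP to the grasp point, in m); z points along the fingers, y is the line along which they close (so a half turn about z gives the same grasp; the last joint's range is limited). The gripper opens to 85 mm and grips with 20 to 120 N. Pads are 22 mm wide; open, the fingers measure 114 mm over their backs; the gripper's body (76 mm by 85 mm) begins 54 mm behind the grasp point. The pads swing forward as they close: fully open they stand 13 mm farther back than shut.
Start: joints at [-1.316, 0.276, 1.505, -0, 1.361, -0.121], TCP at [0.211, -0.535, 0.231] pointing down, gripper open.
Joint ranges: [-2.89, 2.89], [-0.75, 2.08], [0.22, 2.7], [-1.18, 4.32], [0.11, 2.71], [-2.7, 2.7]. Speed limits (rad/s): [2.57, 2.57, 3.14, 3.14, 3.14, 3.14].

## Interface

Orientations are given as a unit quaternion [w, x, y, z].
In Python, from rig import manip gives the robot as it stands.
- The arm moves only by the shell command python3 -m pendant 'ROWS' [FORCE]. ROWS is JSON, a list of rows, each an object of numbers: "jaw": the opening, from -1 (shut) to 1 (fully open); "tx", "ty", "tz": the shift along the world's x, y, z in cm; "ax", "ay", "az": the turn, a rotation vector about the world's x, y, z in degrees. In form: [{"jaw": .., "tx": .., "ty": .., "tz": .., "ax": .., "ay": .., "az": ..}, ...]. A call has 1 to 10 rows; each row is the pose to reach, as a shift and turn from the pose commanded when the call began; what a row does not reach only later rows make up. A row lasts 1/8 s, in which the tool goes at most 62.5 mm and 10.7 degrees, less where a joint would pass 70% of its speed; a pose out of reach is approached as far as the arm can. A call with a gripper value outside its range is refused whole. The fingers move at their own pace and stop on an object; FORCE is the grip in N (left out, the last holds). Time passes only in rows, so rows that repeat a pose let the fingers close. It gives the time, the measured TCP pose, the force, the opening and the grip force at its end, in the units of the state.
- manip.get_state(): the state, without advancing time (a new reading comes with each control period).
- manip.get_image(name): name is "side" or "top"; returns a dict with "pixels" (480x640x3 uint8, blue, green, red), "depth" (480x640 float32, m along the optical axis (not along the pixel's ray), 0 where there is no reading), "fx", "fy", "cx", "cy" (pixels), "D" ([k1, k2, p1, p2, k3] as OpenCV has them; the pictures are not rectified), "pose" (4x4, takes a point from camera to world coordinates). Camera axes: x right, y down, z forward; pixel columns grow to the right and rows downward; lengths in m; the calibration is good to about 2 mm. A picture is of the moment at which its call begins.
- manip.sign_off(): hands the job in; it is judged then, once.
The state is a dict: "clock": time; "qpos": joint angles; "qd": joint speeds; "effort": joint torques, N m; "position": TCP position; "ee_rot": TCP orientation; "contact_force": force on the tool from outside, world axes, zero at the start; "moment": the same for the moment, N m; "width": finger opening in m; "gripper_force": force on a finger pad.
Only numpy, scipy, OpenCV 4.12 (cv2) and the standard library are available. Lean on these libraries where they do the work, as an engineer would, in place of code of your own. Each camera call takes 0.05 s, during which the arm holds its last target. There are 200 camera calls.

## Working session

There is one attempt and no reset: what is moved stays moved. The work goes in short steps, Python scripts to look and compute and a shell command to move; the robot and the scene stay as the last step left them, time stands still between calls to the robot, and variables do not carry over. Pictures are saved under pics/ and viewed, at most 10 in all, crops included, and the job is handed in when it is done.

```bash
ls; mkdir -p pics; cat > h.py <<'E'
import numpy as np, cv2
from rig import manip
def grab(n):
    im=manip.get_image(n); im['K']=np.array([[im['fx'],0,im['cx']],[0,im['fy'],im['cy']],[0,0,1.]]); im['pose']=np.array(im['pose']); return im
def ray(im,uv):
    p=cv2.undistortPoints(np.float64(uv).reshape(-1,1,2),im['K'],np.array(im['D'])).reshape(-1,2)
    d=np.c_[p,np.ones(len(p))]@im['pose'][:3,:3].T
    return im['pose'][:3,3],d
def plane(im,uv,z):
    o,d=ray(im,uv); return o+d*((z-o[2])/d[:,2])[:,None]
def deep(im,uv):
    o,d=ray(im,uv); uv=np.int32(np.round(uv)).reshape(-1,2)
    return o+d*im['depth'][uv[:,1],uv[:,0]][:,None]
def proj(im,P):
    T=np.linalg.inv(im['pose']); r,_=cv2.Rodrigues(T[:3,:3])
    return cv2.projectPoints(np.float64(P).reshape(-1,1,3),r,T[:3,3],im['K'],np.array(im['D']))[0].reshape(-1,2)
E
python3 - <<'E'
from h import *
for n in('side','top'):
    im=grab(n); cv2.imwrite(f'pics/{n}0.png',im['pixels']); print(n,im['pose'].round(3).tolist(),im['fx'],(im['depth']>0).mean())
print(manip.get_state(), manip.grip_point_offset)
E
```

```text
pics
side [[-0.677, -0.496, 0.544, -0.039], [-0.736, 0.47, -0.487, 0.515], [-0.014, -0.73, -0.683, 0.789], [0.0, 0.0, 0.0, 1.0]] 435.05941729648015 0.995908203125
top [[-0.005, -0.983, 0.181, 0.259], [-1.0, 0.003, -0.011, 0.006], [0.01, -0.181, -0.983, 1.601], [0.0, 0.0, 0.0, 1.0]] 585.5759527627107 0.995908203125
{'clock': 0.1, 'qpos': array([-1.31600393e+00,  2.76564484e-01,  1.50602837e+00,  1.12575015e-05,
        1.36068410e+00, -1.20976522e-01]), 'qd': array([ 0.00092884, -0.0016532 , -0.00357719, -0.00097385,  0.0005367 ,
        0.00055119]), 'effort': array([ 2.79418273e-04, -4.17702305e+01, -2.46403903e+01, -2.52880682e-04,
        5.82071618e-03, -8.36127072e-06]), 'position': array([ 0.2109095 , -0.53441514,  0.23049884]), 'ee_rot': array([-8.40630258e-04,  9.82401447e-01,  1.86779782e-01, -5.08126059e-05]), 'contact_force': array([-0.46789693,  0.50079592,  0.7444841 ]), 'moment': array([-0.04982606, -0.01625992,  0.00830154]), 'gripper_force': 0.0, 'width': 0.08536823283974945} 0.0187
```

View pics/top0.png

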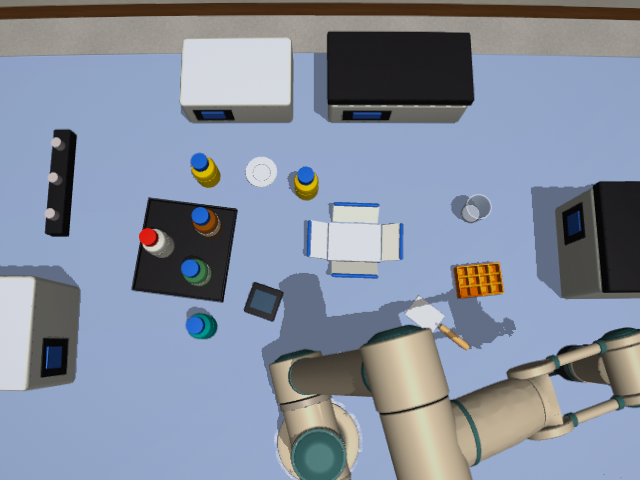

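View pics/side0.png

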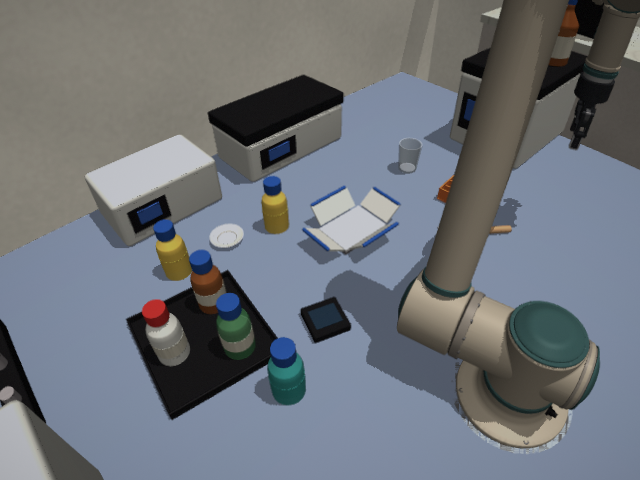

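The top view shows the carrier at (355,242). Its rims are at far (356,205), left (309,240), near (355,275) and right (402,241). The tray is at (185,250).

Candidates for the amber bottle:
- **Amber in tray:** top (205,220), side (207,285). I choose this one, since it is amber with a blue cap and stands in the tray.
- **Yellow:** top (205,170) and (306,184).
- **Turquoise:** (201,326).
- **Green:** (195,270).
- **White:** (155,242).
- **Amber on the instrument:** side (565,35).

```bash
python3 - <<'E'
from h import *
T=grab('top');S=grab('side')
def blobs(im,lo,hi,box,k=4,amin=15):
    h=cv2.cvtColor(im['pixels'],cv2.COLOR_BGR2HSV); m=cv2.inRange(h,lo,hi); mm=np.zeros_like(m); x0,y0,x1,y1=box; mm[y0:y1,x0:x1]=m[y0:y1,x0:x1]
    n,l,s,c=cv2.connectedComponentsWithStats(mm)
    return [(c[i],np.argwhere(l==i)[:,::-1]) for i in range(1,n) if s[i,4]>amin]
blue=((105,170,60),(125,255,255))
for nm,im,box in(('top',T,(295,195,410,285)),('side',S,(295,180,405,265))):
    print(nm,'rims')
    for c,p in blobs(im,*blue,box):
        P=deep(im,p); P=P[np.abs(P[:,2]-np.median(P[:,2]))<.03]
        r=cv2.minAreaRect(p.astype(np.float32))
        print(c.round(1),len(p),'depth med',np.median(P,0).round(4),'min',P.min(0).round(3),'max',P.max(0).round(3))
# floor: white patch depth
for nm,im,seed in(('top',T,(355,242)),('side',S,(352,228))):
    print(nm,'floor',deep(im,[seed]).round(4))
# caps
for nm,im,box in(('top',T,(130,140,330,345)),('side',S,(140,170,310,380))):
    print(nm,'caps')
    for lo,hi in (blue,((0,170,80),(5,255,255))):
      for c,p in blobs(im,lo,hi,box,amin=60):
        P=deep(im,p); z=np.percentile(P[:,2],90); Q=P[np.abs(P[:,2]-z)<.004]
        print(c.round(1),len(p),'z',z.round(4),'topctr',((Q.min(0)+Q.max(0))/2).round(4),len(Q),np.ptp(Q,0).round(3))
# tray
h=cv2.cvtColor(T['pixels'],cv2.COLOR_BGR2HSV); print('tray corners z=.022', plane(T,[[149,199],[237,209],[222,301],[133,290]],.022).round(3)[:,:2].tolist())
c1=cv2.resize(T['pixels'][180:320,120:420],None,fx=2.6,fy=2.6,interpolation=cv2.INTER_CUBIC); cv2.imwrite('pics/crop1.png',c1)
E
```

```text
top rims
[356.1 204. ] 130 depth med [ 0.6253 -0.1027  0.0649] min [ 0.619 -0.162  0.056] max [ 0.632 -0.043  0.072]
[308.4 238. ] 96 depth med [0.5316 0.0268 0.0547] min [0.488 0.021 0.049] max [0.582 0.03  0.063]
[400.7 239.4] 81 depth med [ 0.5334 -0.2214  0.0567] min [ 0.479 -0.227  0.051] max [ 0.572 -0.218  0.066]
[354.3 275.4] 140 depth med [ 0.4332 -0.0971  0.0626] min [ 0.427 -0.155  0.052] max [ 0.439 -0.036  0.07 ]
side rims
[327.5 195.8] 63 depth med [ 0.6233 -0.0966  0.0662] min [ 0.619 -0.161  0.063] max [ 0.629 -0.045  0.069]
[386.4 195.9] 48 depth med [ 0.5216 -0.2212  0.0582] min [ 0.481 -0.226  0.054] max [ 0.569 -0.216  0.061]
[379.2 234.8] 104 depth med [ 0.4308 -0.0871  0.0637] min [ 0.426 -0.152  0.059] max [ 0.435 -0.036  0.067]
[315.6 239.2] 80 depth med [0.5299 0.026  0.056 ] min [0.486 0.023 0.05 ] max [0.579 0.03  0.059]
top floor [[ 0.5303 -0.1019  0.0136]]
side floor [[ 0.5248 -0.0941  0.0198]]
top caps
[199.3 161.8] 236 z 0.154 topctr [0.7203 0.3078 0.1538] 111 [0.041 0.039 0.007]
[305.2 175.2] 225 z 0.153 topctr [0.6833 0.032  0.1526] 128 [0.04  0.039 0
[... 367 characters left out ...]
5 0.428  0.1593] 122 [0.041 0.041 0.008]
side caps
[271.8 185.1] 249 z 0.1514 topctr [0.6819 0.0324 0.1504] 145 [0.043 0.041 0.006]
[150.1 212.7] 278 z 0.0958 topctr [0.8754 0.2826 0.0958] 57 [0.01  0.053 0.008]
[163.9 229.8] 354 z 0.1514 topctr [0.7222 0.3079 0.1506] 203 [0.045 0.041 0.006]
[200.5 261.8] 414 z 0.1575 topctr [0.5743 0.2998 0.1564] 227 [0.042 0.04  0.006]
[228.7 306. ] 527 z 0.1572 topctr [0.4415 0.3197 0.1562] 339 [0.042 0.043 0.006]
[282.8 352. ] 620 z 0.1521 topctr [0.3013 0.3051 0.1511] 444 [0.042 0.042 0.006]
[155.1 312.8] 525 z 0.1573 topctr [0.5218 0.4297 0.1563] 339 [0.042 0.042 0.006]
tray corners z=.022 [[0.652, 0.47], [0.622, 0.224], [0.369, 0.259], [0.399, 0.501]]
```

View pics/crop1.png

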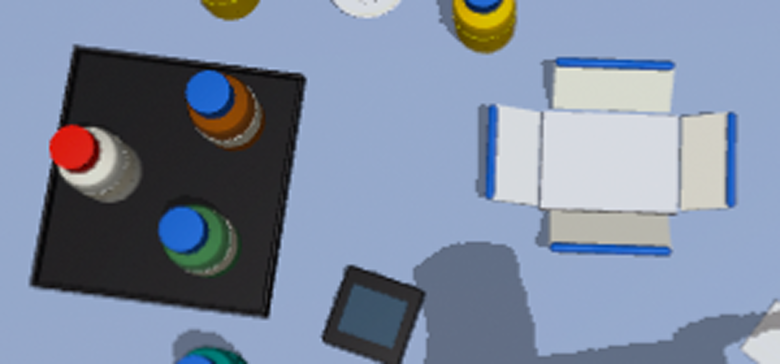

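The crop confirms the amber bottle, cap at about (210,93) in the crop, standing in the tray. The carrier's four blue rims are all half raised.

| Item | Measured |
|---|---|
| Carrier centre | (.529, -.098) |
| Carrier yaw | about -2° |
| Far and near walls | about 46° |
| Left and right walls | about 36° |
| Amber cap | (.575, .299), top at z .157 |

The heights and sizes match the text. I'll push the right wall first, with the fingers shut.

```bash
python3 -m pendant '[{"jaw":-1,"tx":31.4,"ty":25.5,"az":-23.5},{"jaw":-1,"tx":31.4,"ty":25.5,"az":-23.5},{"jaw":-1,"tx":31.4,"ty":25.5,"az":-23.5},{"jaw":-1,"tx":31.4,"ty":25.5,"az":-23.5},{"jaw":-1,"tx":31.4,"ty":25.5,"az":-23.5},{"jaw":-1,"tx":31.4,"ty":25.5,"az":-23.5},{"jaw":-1,"tx":31.4,"ty":25.5,"az":-23.5},{"jaw":-1,"tx":31.4,"ty":25.5,"tz":-10,"az":-23.5},{"jaw":-1,"tx":31.4,"ty":25.5,"tz":-19,"az":-23.5},{"jaw":-1,"tx":31.4,"ty":25.5,"tz":-19,"az":-23.5}]'
```

```text
invalid input at $[0]: expected keys jaw, tx, ty, tz, ax, ay, az
```

```bash
python3 -m pendant '[{"jaw":-1,"tx":31.4,"ty":25.5,"tz":0,"ax":0,"ay":0,"az":-23.5},{"jaw":-1,"tx":31.4,"ty":25.5,"tz":0,"ax":0,"ay":0,"az":-23.5},{"jaw":-1,"tx":31.4,"ty":25.5,"tz":0,"ax":0,"ay":0,"az":-23.5},{"jaw":-1,"tx":31.4,"ty":25.5,"tz":0,"ax":0,"ay":0,"az":-23.5},{"jaw":-1,"tx":31.4,"ty":25.5,"tz":0,"ax":0,"ay":0,"az":-23.5},{"jaw":-1,"tx":31.4,"ty":25.5,"tz":0,"ax":0,"ay":0,"az":-23.5},{"jaw":-1,"tx":31.4,"ty":25.5,"tz":0,"ax":0,"ay":0,"az":-23.5},{"jaw":-1,"tx":31.4,"ty":25.5,"tz":-10,"ax":0,"ay":0,"az":-23.5},{"jaw":-1,"tx":31.4,"ty":25.5,"tz":-19,"ax":0,"ay":0,"az":-23.5},{"jaw":-1,"tx":31.4,"ty":25.5,"tz":-19,"ax":0,"ay":0,"az":-23.5}]'
```

```text
clock: 1.45
position: [0.5253, -0.2797, 0.0422]
ee_rot: [0.0, 1.0, -0.017, 0.0]
contact_force: [1.0, -0.8, -0.4]
width: 0.0004
gripper_force: 0.0
```

```bash
python3 -m pendant '[{"jaw":-1,"tx":0,"ty":1.5,"tz":-0.7,"ax":0,"ay":0,"az":0},{"jaw":-1,"tx":0,"ty":3,"tz":-0.7,"ax":0,"ay":0,"az":0},{"jaw":-1,"tx":0,"ty":4.5,"tz":-0.7,"ax":0,"ay":0,"az":0},{"jaw":-1,"tx":0,"ty":5.5,"tz":-0.7,"ax":0,"ay":0,"az":0},{"jaw":-1,"tx":0,"ty":6.5,"tz":-0.7,"ax":0,"ay":0,"az":0},{"jaw":-1,"tx":0,"ty":7.5,"tz":-0.7,"ax":0,"ay":0,"az":0},{"jaw":-1,"tx":0,"ty":7.5,"tz":-0.7,"ax":0,"ay":0,"az":0}]'
cat > rims.py <<'E'
from h import *
C=np.array([.5288,-.0977]); yaw=-.035; R=np.array([[np.cos(yaw),-np.sin(yaw)],[np.sin(yaw),np.cos(yaw)]])
def rims():
  for n in('top','side'):
    im=grab(n); h=cv2.cvtColor(im['pixels'],cv2.COLOR_BGR2HSV); m=cv2.inRange(h,(105,150,40),(125,255,255))
    p=np.argwhere(m>0)[:,::-1]; P=deep(im,p); q=(P[:,:2]-C)@R; z=P[:,2]
    for k,(a,off,b,w) in dict(far=(q[:,0],.055,q[:,1],.06),left=(q[:,1],.075,q[:,0],.045),near=(-q[:,0],.055,q[:,1],.06),right=(-q[:,1],.075,q[:,0],.045)).items():
        s=(a>off-.03)&(a<off+.07)&(abs(b)<w)&(z>.03)&(z<.095)
        if s.sum()<8: print(n,k,'few',s.sum());continue
        r=np.median(a[s])-off; zt=np.median(z[s])-.017
        print(n,k,s.sum(),'r %.1f z %.1f mm ang %.1f deg'%(r*1e3,zt*1e3,np.degrees(np.arctan2(zt-.004,r))))
if __name__=='__main__':
  rims(); s=manip.get_state(); print(s['clock'],s['position'].round(4),s['contact_force'].round(1))
E
python3 rims.py
```

```text
clock: 2.33
position: [0.5281, -0.2054, 0.0413]
ee_rot: [0.002, 1.0, -0.016, 0.004]
contact_force: [-1.2, -2.5, 15.5]
width: -0.0002
gripper_force: 7.5
top far 142 r 41.1 z 48.9 mm ang 47.5 deg
top left 95 r 48.5 z 37.6 mm ang 34.7 deg
top near 81 r 41.3 z 45.8 mm ang 45.4 deg
top right 12 r 11.2 z 63.3 mm ang 79.3 deg
side far 67 r 39.9 z 49.5 mm ang 48.8 deg
side left 89 r 48.8 z 38.9 mm ang 35.6 deg
side near 128 r 42.7 z 46.9 mm ang 45.2 deg
side right 69 r 11.0 z 63.1 mm ang 79.5 deg
2.425 [ 0.5281 -0.2056  0.0413] [-0.7 -1.7 15.5]
```

```bash
python3 - <<'E'
from h import *
a=grab('side')['pixels'][150:290,290:430]; b=grab('top')['pixels'][180:320,290:430]
cv2.imwrite('pics/c2.png',cv2.resize(np.hstack([a,b]),None,fx=2.8,fy=2.8,interpolation=cv2.INTER_CUBIC))
E
```

```text
(no output)
```

View pics/c2.png

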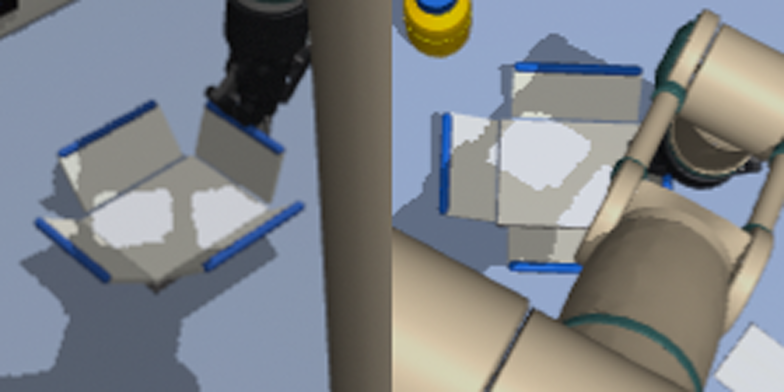

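The side crop shows the right wall, rim at crop (245,128), at about 79°. The gripper's links touch the rim from above, so I'll raise the fingers and continue.

```bash
python3 -m pendant '[{"jaw":-1,"tx":0,"ty":0,"tz":2.3,"ax":0,"ay":0,"az":0},{"jaw":-1,"tx":0,"ty":0.5,"tz":2.3,"ax":0,"ay":0,"az":0},{"jaw":-1,"tx":0,"ty":1.0,"tz":2.3,"ax":0,"ay":0,"az":0},{"jaw":-1,"tx":0,"ty":1.0,"tz":2.3,"ax":0,"ay":0,"az":0}]'; python3 rims.py | grep -v -e far -e near -e left
```

```text
clock: 3.02
position: [0.5243, -0.1935, 0.0591]
ee_rot: [-0.001, 1.0, -0.017, -0.001]
contact_force: [0.1, 0.2, 0.2]
width: -0.0001
gripper_force: 0.0
top right 22 r -1.0 z 63.2 mm ang 91.0 deg
side right 87 r -0.1 z 63.6 mm ang 90.1 deg
3.125 [ 0.5244 -0.1941  0.0589] [-0.5 -0.  -0.4]
```

```bash
python3 -m pendant '[{"jaw":-1,"tx":0,"ty":-4,"tz":2,"ax":0,"ay":0,"az":0},{"jaw":-1,"tx":0,"ty":-4,"tz":8,"ax":0,"ay":0,"az":0},{"jaw":-1,"tx":6,"ty":-2,"tz":9,"ax":0,"ay":0,"az":0},{"jaw":-1,"tx":11,"ty":2,"tz":9,"ax":0,"ay":0,"az":0},{"jaw":-1,"tx":14.4,"ty":6,"tz":9,"ax":0,"ay":0,"az":0},{"jaw":-1,"tx":14.4,"ty":9,"tz":6,"ax":0,"ay":0,"az":0},{"jaw":-1,"tx":14.4,"ty":9,"tz":0,"ax":0,"ay":0,"az":0},{"jaw":-1,"tx":14.4,"ty":9,"tz":-1.4,"ax":0,"ay":0,"az":0},{"jaw":-1,"tx":14.4,"ty":9,"tz":-1.4,"ax":0,"ay":0,"az":0}]'; python3 -m pendant '[{"jaw":-1,"tx":-1.5,"ty":0,"tz":0,"ax":0,"ay":0,"az":0},{"jaw":-1,"tx":-2.5,"ty":0,"tz":0.3,"ax":0,"ay":0,"az":0},{"jaw":-1,"tx":-3.5,"ty":0,"tz":0.6,"ax":0,"ay":0,"az":0},{"jaw":-1,"tx":-4.5,"ty":0,"tz":0.9,"ax":0,"ay":0,"az":0},{"jaw":-1,"tx":-5.5,"ty":0,"tz":1.2,"ax":0,"ay":0,"az":0},{"jaw":-1,"tx":-6,"ty":0,"tz":1.4,"ax":0,"ay":0,"az":0},{"jaw":-1,"tx":-6,"ty":0,"tz":1.4,"ax":0,"ay":0,"az":0}]'; python3 rims.py
```

```text
clock: 4.25
position: [0.6685, -0.1052, 0.0449]
ee_rot: [-0.0, 1.0, -0.017, -0.001]
contact_force: [0.1, 0.5, 0.3]
width: 0.0003
gripper_force: 0.0
clock: 5.12
position: [0.6077, -0.1047, 0.0595]
ee_rot: [-0.0, 1.0, -0.017, -0.001]
contact_force: [-0.9, -0.4, 0.1]
width: -0.0002
gripper_force: 0.0
top far 119 r 6.8 z 63.8 mm ang 83.5 deg
top left 93 r 48.5 z 38.1 mm ang 35.1 deg
top near 22 r 41.7 z 46.4 mm ang 45.5 deg
top right 60 r -0.6 z 62.9 mm ang 90.6 deg
side far 107 r 5.0 z 63.9 mm ang 85.2 deg
side left 86 r 48.9 z 38.6 mm ang 35.3 deg
side near 114 r 43.2 z 47.2 mm ang 45.1 deg
side right 79 r -0.8 z 64.2 mm ang 90.8 deg
5.225 [ 0.6084 -0.1048  0.0593] [0.2 0.4 0.3]
```

```bash
python3 -m pendant '[{"jaw":-1,"tx":-0.6,"ty":0,"tz":0,"ax":0,"ay":0,"az":0},{"jaw":-1,"tx":-0.6,"ty":0,"tz":0,"ax":0,"ay":0,"az":0},{"jaw":-1,"tx":2.5,"ty":0,"tz":1,"ax":0,"ay":0,"az":0},{"jaw":-1,"tx":2.5,"ty":0,"tz":7,"ax":0,"ay":0,"az":0},{"jaw":-1,"tx":-1,"ty":0,"tz":11,"ax":0,"ay":0,"az":0},{"jaw":-1,"tx":-7.6,"ty":2,"tz":11,"ax":0,"ay":0,"az":0}]'; python3 -m pendant '[{"jaw":-1,"tx":0,"ty":6,"tz":0,"ax":0,"ay":0,"az":0},{"jaw":-1,"tx":0,"ty":12,"tz":0,"ax":0,"ay":0,"az":0},{"jaw":-1,"tx":0,"ty":16.4,"tz":-2,"ax":0,"ay":0,"az":0},{"jaw":-1,"tx":0,"ty":16.4,"tz":-8,"ax":0,"ay":0,"az":0},{"jaw":-1,"tx":0,"ty":16.4,"tz":-12.9,"ax":0,"ay":0,"az":0},{"jaw":-1,"tx":0,"ty":16.4,"tz":-12.9,"ax":0,"ay":0,"az":0}]';python3 rims.py
```

```text
clock: 5.98
position: [0.5425, -0.0884, 0.1732]
ee_rot: [0.002, 1.0, -0.018, 0.004]
contact_force: [0.3, 0.3, 0.9]
width: 0.0
gripper_force: 0.0
clock: 6.72
position: [0.5355, 0.0773, 0.0376]
ee_rot: [0.0, 1.0, -0.017, -0.005]
contact_force: [0.1, -0.5, 0.3]
width: -0.0003
gripper_force: 0.0
top far 155 r 1.6 z 64.1 mm ang 88.5 deg
top left 16 r 46.4 z 38.9 mm ang 36.9 deg
top near 145 r 41.6 z 45.5 mm ang 44.9 deg
top right 104 r -1.1 z 63.1 mm ang 91.1 deg
side far 104 r -0.3 z 64.3 mm ang 90.2 deg
side left 66 r 48.8 z 38.8 mm ang 35.5 deg
side near 130 r 43.1 z 47.2 mm ang 45.1 deg
side right 82 r -0.7 z 64.2 mm ang 90.7 deg
6.825 [0.5399 0.0772 0.0416] [0.4 0.1 1.4]
```

```bash
python3 -m pendant '[{"jaw":-1,"tx":-0.5,"ty":-1.5,"tz":0,"ax":0,"ay":0,"az":0},{"jaw":-1,"tx":-0.5,"ty":-3,"tz":0.2,"ax":0,"ay":0,"az":0},{"jaw":-1,"tx":-0.5,"ty":-4,"tz":0.7,"ax":0,"ay":0,"az":0},{"jaw":-1,"tx":-0.5,"ty":-5,"tz":1.1,"ax":0,"ay":0,"az":0},{"jaw":-1,"tx":-0.5,"ty":-6,"tz":1.5,"ax":0,"ay":0,"az":0},{"jaw":-1,"tx":-0.5,"ty":-7,"tz":1.9,"ax":0,"ay":0,"az":0},{"jaw":-1,"tx":-0.5,"ty":-7.3,"tz":1.9,"ax":0,"ay":0,"az":0},{"jaw":-1,"tx":-0.5,"ty":-7.3,"tz":1.9,"ax":0,"ay":0,"az":0}]';python3 rims.py
```

```text
clock: 7.82
position: [0.5345, 0.0114, 0.0679]
ee_rot: [-0.007, 1.0, -0.02, 0.002]
contact_force: [-11.2, 24.5, 49.7]
width: -0.0004
gripper_force: 26.4
top far 109 r 1.6 z 64.1 mm ang 88.5 deg
top left 35 r 24.6 z 59.7 mm ang 66.1 deg
top near 126 r 41.4 z 45.7 mm ang 45.2 deg
top right 106 r -1.1 z 63.2 mm ang 91.1 deg
side far 37 r -0.6 z 64.6 mm ang 90.6 deg
side left 41 r 25.2 z 59.3 mm ang 65.5 deg
side near 129 r 42.9 z 47.1 mm ang 45.1 deg
side right 80 r -0.7 z 64.2 mm ang 90.6 deg
7.925 [0.5345 0.0114 0.0679] [-11.9  25.3  49.8]
```

The left wall is at 66° with the tapered finger backs wedging on the rim. I'll back off and push with the flat side of the fingers, which worked cleanly on the far wall.

```bash
python3 -m pendant '[{"jaw":-1,"tx":0,"ty":2,"tz":1,"ax":0,"ay":0,"az":0},{"jaw":-1,"tx":0,"ty":6,"tz":3,"ax":0,"ay":0,"az":0},{"jaw":-1,"tx":0,"ty":6,"tz":3,"ax":0,"ay":0,"az":0}]'; python3 rims.py; python3 -c "
from rig import manip; print(manip.get_state()['qpos'].round(2))"
```

```text
clock: 8.3
position: [0.5357, 0.0654, 0.0923]
ee_rot: [-0.0, 1.0, -0.016, 0.003]
contact_force: [-0.6, 0.5, 0.3]
width: 0.0001
gripper_force: 0.0
top far 157 r 1.5 z 63.5 mm ang 88.6 deg
top left 96 r 24.5 z 58.0 mm ang 65.6 deg
top near 146 r 41.6 z 45.8 mm ang 45.1 deg
top right 107 r -1.2 z 63.7 mm ang 91.1 deg
side far 104 r -0.0 z 64.3 mm ang 90.0 deg
side left 92 r 24.9 z 58.9 mm ang 65.6 deg
side near 129 r 42.8 z 47.1 mm ang 45.2 deg
side right 81 r -0.8 z 64.1 mm ang 90.7 deg
8.4 [0.5344 0.0636 0.0904] [-0.4 -0.8  0.1]
[-0.01  0.34  1.79 -0.    1.01  1.59]
```

```bash
python3 -m pendant '[{"jaw":-1,"tx":0,"ty":0,"tz":0,"ax":0,"ay":0,"az":10},{"jaw":-1,"tx":0,"ty":0,"tz":0,"ax":0,"ay":0,"az":20},{"jaw":-1,"tx":0,"ty":0,"tz":0,"ax":0,"ay":0,"az":30},{"jaw":-1,"tx":0,"ty":0,"tz":0,"ax":0,"ay":0,"az":40},{"jaw":-1,"tx":0,"ty":0,"tz":0,"ax":0,"ay":0,"az":50},{"jaw":-1,"tx":0,"ty":0,"tz":0,"ax":0,"ay":0,"az":60},{"jaw":-1,"tx":0,"ty":0,"tz":0,"ax":0,"ay":0,"az":70},{"jaw":-1,"tx":0,"ty":0,"tz":0,"ax":0,"ay":0,"az":80},{"jaw":-1,"tx":0,"ty":0,"tz":0,"ax":0,"ay":0,"az":90},{"jaw":-1,"tx":0,"ty":0,"tz":-2,"ax":0,"ay":0,"az":90}]'; python3 -m pendant '[{"jaw":-1,"tx":0,"ty":0,"tz":-1.5,"ax":0,"ay":0,"az":0},{"jaw":-1,"tx":0,"ty":-2,"tz":-1.5,"ax":0,"ay":0,"az":0},{"jaw":-1,"tx":0,"ty":-4,"tz":-1.4,"ax":0,"ay":0,"az":0},{"jaw":-1,"tx":0,"ty":-5,"tz":-1.2,"ax":0,"ay":0,"az":0},{"jaw":-1,"tx":0,"ty":-6,"tz":-1.1,"ax":0,"ay":0,"az":0},{"jaw":-1,"tx":0,"ty":-6.6,"tz":-1.1,"ax":0,"ay":0,"az":0},{"jaw":-1,"tx":0,"ty":-6.6,"tz":-1.1,"ax":0,"ay":0,"az":0}]';python3 rims.py|grep -e left -e right -e '\['
```

```text
clock: 9.65
position: [0.5354, 0.0625, 0.0702]
ee_rot: [0.001, 0.719, 0.695, 0.001]
contact_force: [0.0, 0.3, 0.5]
width: -0.0001
gripper_force: 0.0
clock: 10.52
position: [0.5343, -0.0022, 0.0588]
ee_rot: [0.0, 0.719, 0.695, -0.0]
contact_force: [-0.4, 0.6, 0.7]
width: -0.0
gripper_force: 0.0
top left 33 r 6.0 z 64.4 mm ang 84.3 deg
top right 107 r -1.2 z 63.7 mm ang 91.2 deg
side left 42 r 6.8 z 64.5 mm ang 83.6 deg
side right 80 r -0.8 z 64.2 mm ang 90.8 deg
10.625 [ 0.5342 -0.0018  0.0588] [0.6 0.9 0.5]
```

```bash
python3 -m pendant '[{"jaw":-1,"tx":0,"ty":-0.55,"tz":0,"ax":0,"ay":0,"az":0},{"jaw":-1,"tx":0,"ty":-0.55,"tz":0,"ax":0,"ay":0,"az":0},{"jaw":-1,"tx":0,"ty":3,"tz":1,"ax":0,"ay":0,"az":0},{"jaw":-1,"tx":0,"ty":3,"tz":7,"ax":0,"ay":0,"az":0},{"jaw":-1,"tx":-6,"ty":3,"tz":9,"ax":0,"ay":0,"az":-10},{"jaw":-1,"tx":-12,"ty":2,"tz":9,"ax":0,"ay":0,"az":-20},{"jaw":-1,"tx":-14.4,"ty":-4,"tz":9,"ax":0,"ay":0,"az":-30},{"jaw":-1,"tx":-14.4,"ty":-9.4,"tz":9,"ax":0,"ay":0,"az":-40},{"jaw":-1,"tx":-14.4,"ty":-9.4,"tz":9,"ax":0,"ay":0,"az":-50},{"jaw":-1,"tx":-14.4,"ty":-9.4,"tz":9,"ax":0,"ay":0,"az":-60}]'; python3 -m pendant '[{"jaw":-1,"tx":0,"ty":0,"tz":0,"ax":0,"ay":0,"az":-10},{"jaw":-1,"tx":0,"ty":0,"tz":0,"ax":0,"ay":0,"az":-20},{"jaw":-1,"tx":0,"ty":0,"tz":-2,"ax":0,"ay":0,"az":-30},{"jaw":-1,"tx":0,"ty":0,"tz":-7,"ax":0,"ay":0,"az":-30},{"jaw":-1,"tx":0,"ty":0,"tz":-10.4,"ax":0,"ay":0,"az":-30},{"jaw":-1,"tx":0,"ty":0,"tz":-10.4,"ax":0,"ay":0,"az":-30}]';python3 rims.py
```

```text
clock: 11.88
position: [0.39, -0.0969, 0.1489]
ee_rot: [0.0, 0.971, 0.238, 0.0]
contact_force: [-0.6, 1.1, 0.4]
width: 0.0002
gripper_force: 0.0
clock: 12.62
position: [0.3882, -0.0949, 0.0432]
ee_rot: [-0.001, 1.0, -0.017, -0.003]
contact_force: [0.4, 0.6, 0.0]
width: -0.0005
gripper_force: 0.0
top far 157 r 1.7 z 63.6 mm ang 88.4 deg
top left 95 r 1.6 z 64.5 mm ang 88.5 deg
top near few 2
top right 108 r -1.2 z 64.2 mm ang 91.1 deg
side far 104 r 0.0 z 64.1 mm ang 90.0 deg
side left 91 r 1.6 z 64.5 mm ang 88.5 deg
side near 64 r 43.5 z 47.9 mm ang 45.3 deg
side right 64 r -0.5 z 63.6 mm ang 90.4 deg
12.725 [ 0.3908 -0.0961  0.0454] [ 0.4  0.4 -0. ]
```

Now the near wall.

```bash
python3 -m pendant '[{"jaw":-1,"tx":1.5,"ty":0,"tz":0,"ax":0,"ay":0,"az":0},{"jaw":-1,"tx":3,"ty":0,"tz":0.3,"ax":0,"ay":0,"az":0},{"jaw":-1,"tx":4,"ty":0,"tz":0.7,"ax":0,"ay":0,"az":0},{"jaw":-1,"tx":5,"ty":0,"tz":1.1,"ax":0,"ay":0,"az":0},{"jaw":-1,"tx":6,"ty":0,"tz":1.4,"ax":0,"ay":0,"az":0},{"jaw":-1,"tx":6.4,"ty":0,"tz":1.4,"ax":0,"ay":0,"az":0},{"jaw":-1,"tx":6.4,"ty":0,"tz":1.4,"ax":0,"ay":0,"az":0}]';python3 rims.py
```

```text
clock: 13.6
position: [0.4548, -0.0958, 0.0588]
ee_rot: [0.0, 1.0, -0.017, 0.0]
contact_force: [-0.4, -0.4, -1.2]
width: 0.0
gripper_force: 0.0
top far 144 r 1.7 z 63.3 mm ang 88.3 deg
top left 94 r 1.5 z 63.4 mm ang 88.5 deg
top near few 0
top right 31 r -0.9 z 62.2 mm ang 90.9 deg
side far 104 r -0.3 z 64.2 mm ang 90.3 deg
side left 83 r 1.8 z 64.6 mm ang 88.3 deg
side near 47 r 4.4 z 64.4 mm ang 85.8 deg
side right few 1
13.7 [ 0.4541 -0.0957  0.0587] [0.1 0.3 0. ]
```

```bash
python3 -m pendant '[{"jaw":-1,"tx":0.35,"ty":0,"tz":0,"ax":0,"ay":0,"az":0},{"jaw":-1,"tx":0.35,"ty":0,"tz":0,"ax":0,"ay":0,"az":0},{"jaw":-1,"tx":-3,"ty":0,"tz":1,"ax":0,"ay":0,"az":0},{"jaw":-1,"tx":-3,"ty":0,"tz":7,"ax":0,"ay":0,"az":0},{"jaw":0,"tx":-3,"ty":2,"tz":13,"ax":0,"ay":0,"az":0},{"jaw":1,"tx":-1,"ty":7,"tz":16,"ax":0,"ay":0,"az":0},{"jaw":1,"tx":2,"ty":12,"tz":17,"ax":0,"ay":0,"az":0},{"jaw":1,"tx":5,"ty":17,"tz":17,"ax":0,"ay":0,"az":0},{"jaw":1,"tx":8,"ty":22,"tz":17,"ax":0,"ay":0,"az":0},{"jaw":1,"tx":10,"ty":27,"tz":17,"ax":0,"ay":0,"az":0}]';python3 -m pendant '[{"jaw":1,"tx":1,"ty":5,"tz":0,"ax":0,"ay":0,"az":0},{"jaw":1,"tx":2,"ty":10,"tz":0,"ax":0,"ay":0,"az":0},{"jaw":1,"tx":2,"ty":12.5,"tz":0,"ax":0,"ay":0,"az":0},{"jaw":1,"tx":2,"ty":12.5,"tz":0,"ax":0,"ay":0,"az":0}]'; python3 rims.py
```

```text
clock: 14.95
position: [0.5555, 0.176, 0.2287]
ee_rot: [0.0, 1.0, -0.017, 0.001]
contact_force: [0.9, -1.0, 0.1]
width: 0.0851
gripper_force: 0.0
clock: 15.45
position: [0.5737, 0.3003, 0.2282]
ee_rot: [0.0, 1.0, -0.016, -0.0]
contact_force: [-0.5, -0.9, 0.2]
width: 0.0852
gripper_force: 0.0
top far 156 r 1.6 z 63.6 mm ang 88.5 deg
top left 98 r 1.6 z 64.4 mm ang 88.5 deg
top near 165 r 0.7 z 64.2 mm ang 89.3 deg
top right 108 r -1.1 z 63.6 mm ang 91.1 deg
side far 104 r -0.4 z 64.4 mm ang 90.4 deg
side left 94 r 1.2 z 64.6 mm ang 88.9 deg
side near 117 r 2.6 z 64.2 mm ang 87.5 deg
side right 84 r -0.9 z 64.2 mm ang 90.9 deg
15.55 [0.5738 0.2981 0.2287] [-0.2 -0.2 -0.2]
```

All four walls are within 3° of upright. Next I grasp the cap.

```bash
python3 -m pendant '[{"jaw":1,"tx":0.1,"ty":0,"tz":-5,"ax":0,"ay":0,"az":0},{"jaw":1,"tx":0.1,"ty":0,"tz":-8,"ax":0,"ay":0,"az":0},{"jaw":1,"tx":0.1,"ty":0,"tz":-10.6,"ax":0,"ay":0,"az":0},{"jaw":1,"tx":0.1,"ty":0,"tz":-10.6,"ax":0,"ay":0,"az":0},{"jaw":-1,"tx":0.1,"ty":0,"tz":-10.6,"ax":0,"ay":0,"az":0},{"jaw":-1,"tx":0.1,"ty":0,"tz":-10.6,"ax":0,"ay":0,"az":0},{"jaw":-1,"tx":0.1,"ty":0,"tz":-10.6,"ax":0,"ay":0,"az":0},{"jaw":-1,"tx":0.1,"ty":0,"tz":-10.6,"ax":0,"ay":0,"az":0},{"jaw":-1,"tx":0.1,"ty":0,"tz":-10.6,"ax":0,"ay":0,"az":0},{"jaw":-1,"tx":0.1,"ty":0,"tz":-10.6,"ax":0,"ay":0,"az":0}]' 50
```

```text
clock: 16.8
position: [0.5762, 0.2992, 0.1247]
ee_rot: [-0.0, 1.0, -0.017, 0.002]
contact_force: [-0.5, -1.8, 5.8]
width: 0.043
gripper_force: 51.1
```

```bash
python3 -m pendant '[{"jaw":-1,"tx":0,"ty":0,"tz":1,"ax":0,"ay":0,"az":0},{"jaw":-1,"tx":0,"ty":0,"tz":3,"ax":0,"ay":0,"az":0},{"jaw":-1,"tx":0,"ty":0,"tz":5,"ax":0,"ay":0,"az":0},{"jaw":-1,"tx":0,"ty":0,"tz":7.5,"ax":0,"ay":0,"az":0},{"jaw":-1,"tx":0,"ty":0,"tz":10,"ax":0,"ay":0,"az":0},{"jaw":-1,"tx":0,"ty":0,"tz":12,"ax":0,"ay":0,"az":0},{"jaw":-1,"tx":0,"ty":0,"tz":13,"ax":0,"ay":0,"az":0},{"jaw":-1,"tx":0,"ty":0,"tz":13,"ax":0,"ay":0,"az":0}]'
python3 - <<'E'
from h import *
a=grab('side')['pixels'][120:400,120:420]
cv2.imwrite('pics/c3.png',cv2.resize(a,None,fx=2,fy=2))
print(manip.get_state()['position'])
E
```

```text
clock: 17.8
position: [0.5752, 0.2994, 0.2531]
ee_rot: [-0.0, 1.0, -0.017, 0.0]
contact_force: [-0.4, 1.1, -2.7]
width: 0.0428
gripper_force: 51.2
[0.57484854 0.29917832 0.25220535]
```

View pics/c3.png

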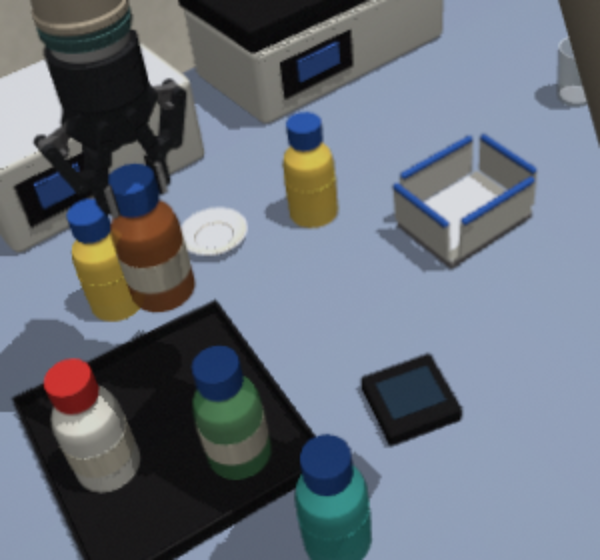

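The amber bottle hangs upright in the gripper at crop (150,240), and the carrier at (465,200) has four upright walls. Now I carry it over.

```bash
python3 -m pendant '[{"jaw":-1,"tx":-1,"ty":-2,"tz":0,"ax":0,"ay":0,"az":0},{"jaw":-1,"tx":-2.5,"ty":-6,"tz":0,"ax":0,"ay":0,"az":0},{"jaw":-1,"tx":-4,"ty":-11,"tz":0,"ax":0,"ay":0,"az":0},{"jaw":-1,"tx":-4.6,"ty":-16,"tz":0,"ax":0,"ay":0,"az":0},{"jaw":-1,"tx":-4.6,"ty":-21,"tz":0,"ax":0,"ay":0,"az":0},{"jaw":-1,"tx":-4.6,"ty":-26,"tz":0,"ax":0,"ay":0,"az":0},{"jaw":-1,"tx":-4.6,"ty":-31,"tz":0,"ax":0,"ay":0,"az":0},{"jaw":-1,"tx":-4.6,"ty":-35.5,"tz":0,"ax":0,"ay":0,"az":0},{"jaw":-1,"tx":-4.6,"ty":-38.5,"tz":0,"ax":0,"ay":0,"az":0},{"jaw":-1,"tx":-4.6,"ty":-39.7,"tz":0,"ax":0,"ay":0,"az":0}]'
python3 -m pendant '[{"jaw":-1,"tx":0,"ty":0,"tz":0,"ax":0,"ay":0,"az":0},{"jaw":-1,"tx":0,"ty":0,"tz":0,"ax":0,"ay":0,"az":0}]'
python3 - <<'E'
from h import *
S=grab('side');T=grab('top')
print(manip.get_state()['position'])
for im in (S,T):
    h=cv2.cvtColor(im['pixels'],cv2.COLOR_BGR2HSV); m=cv2.inRange(h,(3,150,40),(16,255,255)); p=np.argwhere(m>0)[:,::-1]; P=deep(im,p)
    q=P[(abs(P[:,0]-.529)<.08)&(abs(P[:,1]+.098)<.08)&(P[:,2]>.1)]; print(len(q),q.min(0).round(3) if len(q) else'',q.max(0).round(3) if len(q) else '')
cv2.imwrite('pics/c4.png',cv2.resize(np.hstack([S['pixels'][80:290,230:440],T['pixels'][140:350,250:460]]),None,fx=1.8,fy=1.8))
E
```

```text
clock: 19.1
position: [0.5285, -0.0992, 0.2516]
ee_rot: [-0.0, 1.0, -0.018, -0.001]
contact_force: [-0.2, 0.3, -3.0]
width: 0.0426
gripper_force: 51.7
clock: 19.35
position: [0.529, -0.0965, 0.2525]
ee_rot: [-0.001, 1.0, -0.017, -0.0]
contact_force: [-0.4, 0.3, -3.4]
width: 0.0425
gripper_force: 51.7
[ 0.52915484 -0.09647637  0.25277598]
726 [ 0.494 -0.117  0.135] [ 0.553 -0.063  0.25 ]
216 [ 0.493 -0.123  0.15 ] [ 0.529 -0.062  0.383]
```

View pics/c4.png

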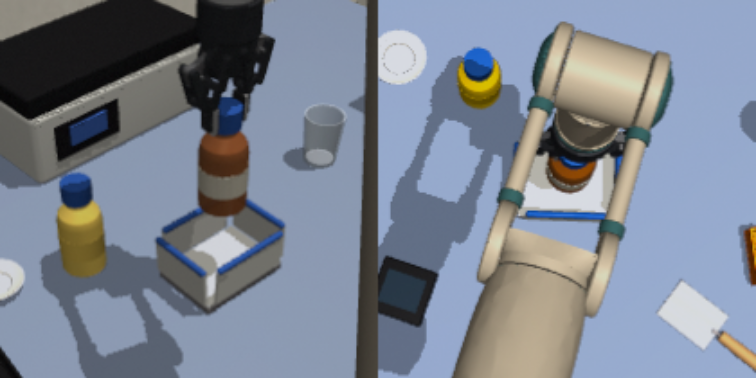

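The bottle is centred over the carrier: side crop (222,170) is above the opening at (220,250). Lowering it now.

```bash
python3 -m pendant '[{"jaw":-1,"tx":0,"ty":0,"tz":-1.5,"ax":0,"ay":0,"az":0},{"jaw":-1,"tx":0,"ty":0,"tz":-3.5,"ax":0,"ay":0,"az":0},{"jaw":-1,"tx":0,"ty":0,"tz":-5.5,"ax":0,"ay":0,"az":0},{"jaw":-1,"tx":0,"ty":0,"tz":-7.5,"ax":0,"ay":0,"az":0},{"jaw":-1,"tx":0,"ty":0,"tz":-9,"ax":0,"ay":0,"az":0},{"jaw":-1,"tx":0,"ty":0,"tz":-10.2,"ax":0,"ay":0,"az":0},{"jaw":-1,"tx":0,"ty":0,"tz":-10.8,"ax":0,"ay":0,"az":0},{"jaw":-1,"tx":0,"ty":0,"tz":-11.1,"ax":0,"ay":0,"az":0},{"jaw":-1,"tx":0,"ty":0,"tz":-11.3,"ax":0,"ay":0,"az":0},{"jaw":-1,"tx":0,"ty":0,"tz":-11.3,"ax":0,"ay":0,"az":0}]'
python3 -m pendant '[{"jaw":-1,"tx":0,"ty":0,"tz":-0.1,"ax":0,"ay":0,"az":0},{"jaw":-1,"tx":0,"ty":0,"tz":-0.2,"ax":0,"ay":0,"az":0},{"jaw":-1,"tx":0,"ty":0,"tz":-0.3,"ax":0,"ay":0,"az":0},{"jaw":-1,"tx":0,"ty":0,"tz":-0.3,"ax":0,"ay":0,"az":0}]'
```

```text
clock: 20.7
position: [0.5294, -0.0979, 0.1401]
ee_rot: [0.0, 1.0, -0.017, 0.0]
contact_force: [0.3, -1.0, -1.9]
width: 0.0425
gripper_force: 51.8
clock: 21.2
position: [0.5292, -0.0978, 0.1368]
ee_rot: [0.0, 1.0, -0.017, 0.0]
contact_force: [0.4, 0.6, -2.6]
width: 0.0427
gripper_force: 52.0
```

```bash
python3 -m pendant '[{"jaw":-1,"tx":0,"ty":0,"tz":-0.1,"ax":0,"ay":0,"az":0},{"jaw":-1,"tx":0,"ty":0,"tz":-0.2,"ax":0,"ay":0,"az":0},{"jaw":-1,"tx":0,"ty":0,"tz":-0.2,"ax":0,"ay":0,"az":0}]'
```

```text
clock: 21.58
position: [0.5297, -0.0979, 0.1368]
ee_rot: [0.0, 1.0, -0.017, 0.001]
contact_force: [-2.0, 0.6, 9.1]
width: 0.0429
gripper_force: 53.1
```

The bottle is on the floor. Releasing it and going straight up.

```bash
python3 -m pendant '[{"jaw":-1,"tx":0,"ty":0,"tz":0.1,"ax":0,"ay":0,"az":0},{"jaw":0.5,"tx":0,"ty":0,"tz":0.1,"ax":0,"ay":0,"az":0},{"jaw":1,"tx":0,"ty":0,"tz":0.1,"ax":0,"ay":0,"az":0},{"jaw":1,"tx":0,"ty":0,"tz":0.1,"ax":0,"ay":0,"az":0},{"jaw":1,"tx":0,"ty":0,"tz":0.1,"ax":0,"ay":0,"az":0},{"jaw":1,"tx":0,"ty":0,"tz":2,"ax":0,"ay":0,"az":0},{"jaw":1,"tx":0,"ty":0,"tz":5,"ax":0,"ay":0,"az":0},{"jaw":1,"tx":0,"ty":0,"tz":10,"ax":0,"ay":0,"az":0},{"jaw":1,"tx":-6,"ty":0,"tz":14,"ax":0,"ay":0,"az":0},{"jaw":1,"tx":-12,"ty":0,"tz":14,"ax":0,"ay":0,"az":0}]'
python3 -m pendant '[{"jaw":1,"tx":-6,"ty":-6,"tz":0,"ax":0,"ay":0,"az":0},{"jaw":1,"tx":-8,"ty":-12,"tz":0,"ax":0,"ay":0,"az":0},{"jaw":1,"tx":-8,"ty":-18,"tz":0,"ax":0,"ay":0,"az":0},{"jaw":1,"tx":-8,"ty":-18,"tz":0,"ax":0,"ay":0,"az":0}]'
python3 rims.py
python3 - <<'E'
from h import *
S=grab('side');T=grab('top')
for im in (S,T):
    h=cv2.cvtColor(im['pixels'],cv2.COLOR_BGR2HSV); m=cv2.inRange(h,(105,150,40),(125,255,255)); p=np.argwhere(m>0)[:,::-1]; P=deep(im,p)
    q=P[(abs(P[:,0]-.529)<.08)&(abs(P[:,1]+.098)<.08)&(P[:,2]>.155)&(P[:,2]<.18)]; print(len(q),'cap',((q.min(0)+q.max(0))/2).round(3),q.max(0).round(3))
cv2.imwrite('pics/c5.png',cv2.resize(np.hstack([S['pixels'][120:400,120:420],T['pixels'][140:420,130:430]]),None,fx=1.3,fy=1.3))
E
```

```text
clock: 22.82
position: [0.4159, -0.0986, 0.2768]
ee_rot: [0.001, 1.0, -0.017, 0.003]
contact_force: [0.2, -1.6, 0.2]
width: 0.0853
gripper_force: 0.0
clock: 23.32
position: [0.3342, -0.281, 0.2744]
ee_rot: [0.001, 1.0, -0.019, 0.0]
contact_force: [0.1, 0.3, 0.5]
width: 0.0856
gripper_force: 0.0
top far 157 r 1.6 z 64.0 mm ang 88.5 deg
top left 96 r 1.6 z 64.0 mm ang 88.5 deg
top near 156 r 0.7 z 63.6 mm ang 89.4 deg
top right 108 r -1.0 z 63.4 mm ang 91.0 deg
side far 62 r -0.2 z 64.6 mm ang 90.2 deg
side left 97 r 1.3 z 64.6 mm ang 88.8 deg
side near 123 r 2.4 z 64.3 mm ang 87.7 deg
side right 77 r -0.8 z 64.1 mm ang 90.7 deg
23.425 [ 0.3347 -0.2791  0.274 ] [-0.5  0.5  0.7]
216 cap [ 0.528 -0.096  0.163] [ 0.55  -0.075  0.171]
230 cap [ 0.53  -0.097  0.165] [ 0.551 -0.077  0.175]
```

View pics/c5.png

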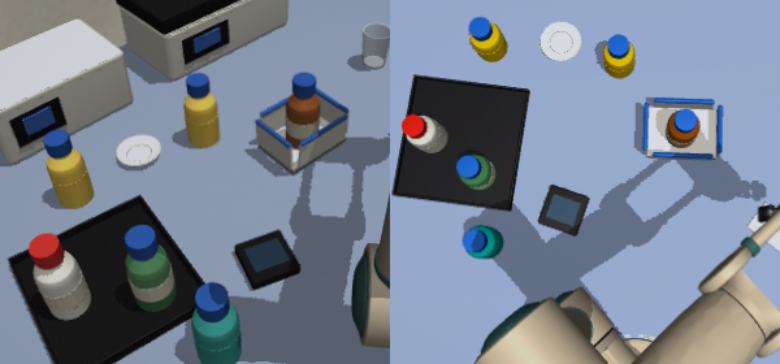

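The amber bottle stands centred inside the carrier, at (303,110) in the side view and (685,128) in the top view. All four walls are upright, the arm is clear and everything else is in place.

```bash
python3 -c "
from rig import manip; print(manip.sign_off())"
```

```text
the job is handed in; nothing more can be done
None
```

I handed the job in at about 23.5 s of the 72 s: all four carrier walls measured within 3° of upright, the amber bottle is released and standing centred inside, and nothing else looked moved in the last pictures; the hand-in gave no verdict.

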